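Free the seized wing knob and move the fluted die to the rack

ROBOT

A 6-joint arm with a two-finger parallel gripper is mounted at the origin on the work surface. World frame = base frame: x ahead of the robot, y to its left, z up, the work surface at z = 0. Lengths are in mm, angles in rad, forces in N, time in s.
With the tool pointing down it reaches from about 350 to 775 mm from the base axis. Payload 7.3 kg.
Tool frame: the origin (TCP) lies at the very end of the fingers, on their centre line; the grasp point (between the pads) lies 19 mm behind it; z points along the fingers, y is the line along which they close (so a half turn about z gives the same grasp; the last joint's range is limited). The gripper opens to 92 mm and grips with 3 to 60 N. Pads are 19 mm wide; open, the fingers measure 130 mm over their backs; the gripper's body (75 mm by 190 mm) begins 47 mm behind the grasp point.
Start: joints at [-1.325, 0.342, 1.524, -0, 1.275, -0.146], TCP at [200.497, -485.231, 189.541] pointing down, gripper open.
Joint ranges: [-2.53, 2.53], [-0.77, 2.02], [0.04, 2.7], [-1, 4.14], [0.28, 2.66], [-3.11, 3.11]. Speed limits (rad/s): [2.57, 2.57, 3.14, 3.14, 3.14, 3.14].

INTERFACE

Orientations are given as [roll, pitch, yaw] about the fixed x, y, z axes, in that order (R = Rz(yaw) Ry(pitch) Rx(roll)).
In Python, from plant import * gives the robot as it stands.
- The arm moves only by the tool arm_command, never from a script. Its arguments are lists of equal length, an entry for each row: "gripper": the finger opening in mm, from 0 to 91.8; "dp": the shift along the tool's x, y, z in units of 25 mm (1.0 is 25 mm), a list of three; "twist": the turn about the tool's z in units of 5 degrees (1.0 is 5 degrees). A call has exactly 5 rows; each row shifts and turns the commanded pose from where the row before left it, along the tool's axes as they then stand; what a row does not reach is not made up. A row lasts 1/8 s, in which the tool goes at most 62.5 mm and 10.7 degrees, less where a joint would pass 70% of its speed; a pose out of reach is approached as far as the arm can. A call is refused whole if a number of a shift passes 1 or a number of a turn 1, either way. A call with a gripper value outside its range is refused whole. The fingers move at their own pace and stop on an object; the grip force is fixed at half the most. Time passes only in rows, so rows that do not move let the fingers close, or fill a call up. It gives the time, the measured TCP pose, the force, the opening and the grip force at its end, in the units of the state.
- get_obs(): the state, without advancing time (a new reading comes with each control period).
- capture(name): name is "scene" or "top" or "wrist"; returns the picture (384x512x3 uint8, red, green, blue); there is no depth.
- get_calibration(name): a dict with "mtx" (3x3 intrinsics, pixels), "position" and "attitude" of the camera in the world; the wrist camera has in their place "mount" (4x4, takes a point from camera to tool coordinates, whose origin is the TCP and whose axes are the flange's). Camera axes: x right, y down, z forward; pixel columns grow to the right and rows downward; lengths in mm; the calibration is good to about 2 mm. A picture is of the moment at which its call begins: read the wrist's pose just before it. get_calibration takes no time and is no camera call.
- close_job(): hands the job in; it is judged then, once.
The state is a dict: "time": time; "joint_positions": joint angles; "dq": joint speeds; "tau": joint torques, N m; "tool_pos": TCP position; "tcp_rot": TCP orientation; "contact_force": force on the tool from outside, world axes, zero at the start; "moment": the same for the moment, N m; "grip_width": finger opening in mm; "finger_force": force on a finger pad.
Only numpy, scipy, OpenCV 4.12 (cv2) and the standard library are available. Lean on these libraries where they do the work, as an engineer would, in place of code of your own. Each camera call takes 0.05 s, during which the arm holds its last target. There are 200 camera calls.

TASK

The wing knob on the iron clamp block is rusted tight: take hold of its wings and rock it back and forth in small arcs, turning back whenever it comes up firm and never forcing it, until it breaks free counter-clockwise. Then turn it on until its keeper bar is well clear of the fluted die, lift the die out of the block and set it down gently, upright and fully home, in the empty end socket of the wooden rack. Leave the other two dies in the rack and the oil jar where they are, and keep the keeper bar swung open.

Things in the scene. Friction and masses are not known exactly. Their poses are not given: they have to be found in the camera images.
- wing_grip (a point): Middle of the iron knob's wings, on its vertical turning axis, 115 mm above the bench. The wings are one flat upright bar along this frame's x axis (it turns with the knob), 72 mm long, 10 mm thick, 30 mm tall (100 to 130 mm above the bench). Under them a 10 mm thick neck, then (from 86 mm down) a 30 mm hub and the keeper bar.
- keeper_tip (a point): Free end of the keeper bar, a flat bar 16 mm wide and 8 mm thick, top 82 mm above the bench, that points from the knob's axis along the wings' +x, 100 mm long; bar and wings turn as one. It lies 2 mm over the die's top at the start.
- wing (a joint): Angle of the knob on its stud, rad, counter-clockwise from above positive. Within 0.04 of 0 at the start, bar over the die. Seized: turns only 0.06 to 0.25 rad either way (drag to 0.35 N m) to a hard stop. Strokes to the firm stop, one way and the other in turn, break the rust: after 3 to 7 it passes counter-clockwise only, then turns easily, to 1.6. Free past 0.3; bar clear of the die past 0.45.
- stud (a joint): Elastic twist of the thin stud that carries the knob, rad, counter-clockwise positive: 8 N m per rad of torque applied to the knob. A firm stop shows as about 0.06 rad (0.5 N m). The stud shears beyond 0.13 rad (about 1 N m) either way.
- clamp: Fixed iron clamp block, 200 x 90 x 20 mm; origin at the centre of its underside on the bench. The knob's axis is at x = -47.5 mm on it, the nest with the die at x = +47.5 mm. Its x axis runs from knob to nest.
- die_center (a point): Centre of the loose fluted aluminium die, an upright cylinder 44 mm in diameter and 60 mm tall (30 mm above and below this point), z up, about 0.25 kg. It stands in an 8 mm deep round nest in the clamp block, its foot 12 mm above the bench; it cannot come out until the keeper bar is swung aside.
- socket (a point): Centre of the floor of the empty end socket in the fixed wooden rack (a board 100 x 235 x 20 mm, three sockets in a row 75 mm apart along its y axis; this one is at the +y end). Round, 50 mm in diameter, 8 mm deep, floor 12 mm above the bench; axes are the rack's.
- plain_die: Smooth round die 38 mm in diameter, 45 mm tall, in the rack's middle socket; origin at its foot. To be left alone.
- dome_die: Domed steel die, 40 mm in diameter, 47 mm tall, in the rack's other end socket; origin at its foot. To be left alone.
- oil_jar: Small amber jar, 38 mm in diameter, 45 mm tall, standing between block and rack; origin at its foot. To be left alone.
Not all that is in view belongs to the job. What is shaped like the part that bears die_center but red or turquoise is not meant.

How it is judged (in metres and radians):
On the way, in this order (a step that is already met when the one before it is completed fails the run):
1. the wing knob has broken free and its keeper bar is swung past 0.45 rad, clear of the die, which still stands in its nest (value of joint wing above 0.45 rad and z of die_center in the frame of clamp below 0.046 m), for 0.1 s.
2. the die has been lifted out of its nest (z of die_center in the frame of clamp above 0.062 m), for 0.1 s.
At the end, for the whole second after the job is handed in: The fluted die stands upright (within 0.08 rad) and at rest in the empty end socket, within 6 mm of its centre and within 3 mm of its floor, and the wing knob is still open past 0.4 rad (value of joint wing above 0.4 rad and horizontal distance between die_center and socket below 0.006 m and z of die_center in the frame of socket below 0.033 m and angle between die_center's own z axis and vertical below 0.08 rad and linear speed of die below 0.02 m/s); the robot touches nothing.
It fails at once if the stud is sheared: twisted beyond 0.13 rad (about 1 N m) either way (value of joint stud above 0.13 rad or value of joint stud below -0.13 rad).
It fails at once if the die is dropped or slammed into the rack: faster than 0.5 m/s within 30 mm above its seat (horizontal distance between die_center and socket below 0.03 m and z of die_center in the frame of socket below 0.06 m and linear speed of die above 0.5 m/s).
It fails at once if another die or the oil jar is moved by more than 15 mm (distance of any of plain_die, dome_die, oil_jar from where it was at the start of the episode above 0.015 m).
It also fails if it takes over 72 s, if anything falls off the work surface, if the arm or the gripper's body presses on something with over 40 N, if the wrist force passes 120 N, or if a joint passes its speed limit or range.

## Working session

There is one attempt and no reset: what is moved stays moved. The work goes in short steps, Python scripts to look and compute and a tool call to move; the robot and the scene stay as the last step left them, time stands still between calls to the robot, and variables do not carry over. Pictures are saved under pics/ and viewed, at most 10 in all, crops included, and the job is handed in when it is done.

Besides the shell and the picture viewer there is one more tool, called after ">>>" in YAML: its name, and indented under it one key for each argument. arm_command: Moves the arm, as the interface text tells. Its arguments: {"type":"object","properties":{"gripper":{"type":"array"},"dp":{"type":"array"},"twist":{"type":"array"}},"required":["gripper","dp","twist"]}

```bash
mkdir -p pics; ls; python3 - <<'E'
from plant import *
import cv2
for n in ("top","scene"):
    c=get_calibration(n);print(n,c)
    cv2.imwrite(f"pics/{n}0.png",cv2.cvtColor(capture(n),cv2.COLOR_RGB2BGR))
print(get_calibration("wrist"));print(get_obs())
a=cv2.imread("pics/top0.png");cv2.imwrite("pics/t.png",cv2.resize(a,(800,600),interpolation=cv2.INTER_CUBIC))
E
```

```text
pics
top {'mtx': array([[478.27313786,   0.        , 261.71330069],
       [  0.        , 478.27313786, 188.32850114],
       [  0.        ,   0.        ,   1.        ]]), 'position': array([ 516.72514904,   45.79532732, 1178.97003185]), 'attitude': array([-3.04069832e+00, -1.87235140e-03, -1.54962896e+00])}
scene {'mtx': array([[451.30386401,   0.        , 256.76888874],
       [  0.        , 451.30386401, 185.52453944],
       [  0.        ,   0.        ,   1.        ]]), 'position': array([1419.34464055, -251.8252008 ,  743.13634999]), 'attitude': array([-2.20848721,  0.0106657 ,  1.2179711 ])}
{'mtx': array([[268.46801422,   0.        , 257.27203046],
       [  0.        , 268.46801422, 186.95791321],
       [  0.        ,   0.        ,   1.        ]]), 'mount': array([[ 9.61424467e-05, -9.69607707e-01, -2.44664843e-01,
         6.31027524e+01],
       [ 9.99999753e-01,  2.63674582e-04, -6.51987764e-04,
        -4.18587957e-02],
       [ 6.96684261e-04, -2.44664720e-01,  9.69607492e-01,
        -1.95606475e+02],
       [ 0.00000000e+00,  0.00000000e+00,  0.00000000e+00,
         1.00000000e+00]])}
{'time': 0.1, 'joint_positions': array([-1.32495839e+00,  3.42667999e-01,  1.52489842e+00,  1.72081191e-05,
        1.27537809e+00, -1.45969330e-01]), 'dq': array([ 0.00030846, -0.0016717 , -0.00317174,  0.00095525,  0.0007728 ,
        0.00116529]), 'tau': array([ 2.01351693e-03, -4.32003593e+01, -2.44694817e+01,  7.19063985e-02,
        5.26500796e-02, -6.09215317e-05]), 'tool_pos': array([ 200.42000712, -484.81197615,  188.91477691]), 'tcp_rot': array([-3.14025757e+00, -2.12909633e-04,  3.91802099e-01]), 'contact_force': array([ 0.12654204,  0.0469797 , -0.71082829]), 'moment': array([-0.02585561,  0.04471667, -0.05326355]), 'finger_force': 0.0, 'grip_width': 91.83281074204034}
```

View pics/t.png

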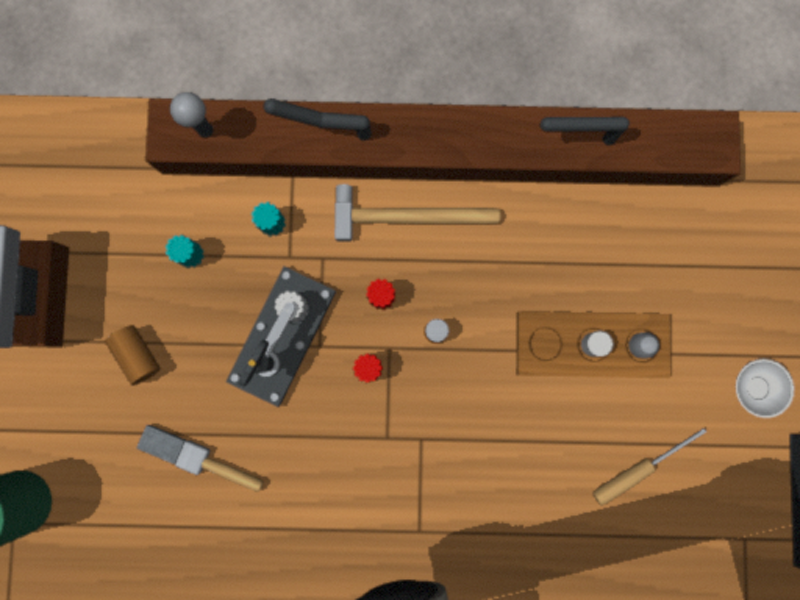

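The top view shows the block around (283,335) with the die at about (290,303) and the knob near (265,360). The rack is at (594,344) with its empty socket at (546,343), and the jar is at (437,330). I'll enlarge crops of these.

```bash
python3 - <<'E'
import cv2,numpy as np
a=cv2.imread("pics/top0.png")
x=cv2.resize(a[165:265,140:224],None,fx=6,fy=6,interpolation=cv2.INTER_CUBIC)
y=cv2.resize(a[190:250,325:435],None,fx=2.6,fy=2.6,interpolation=cv2.INTER_CUBIC)
z=np.zeros((600,800,3),np.uint8);z[:600,:504]=x;z[:156,510:796]=y[:156,:286]
cv2.imwrite("pics/c1.png",z)
E
```

```text
(no output)
```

View pics/c1.png

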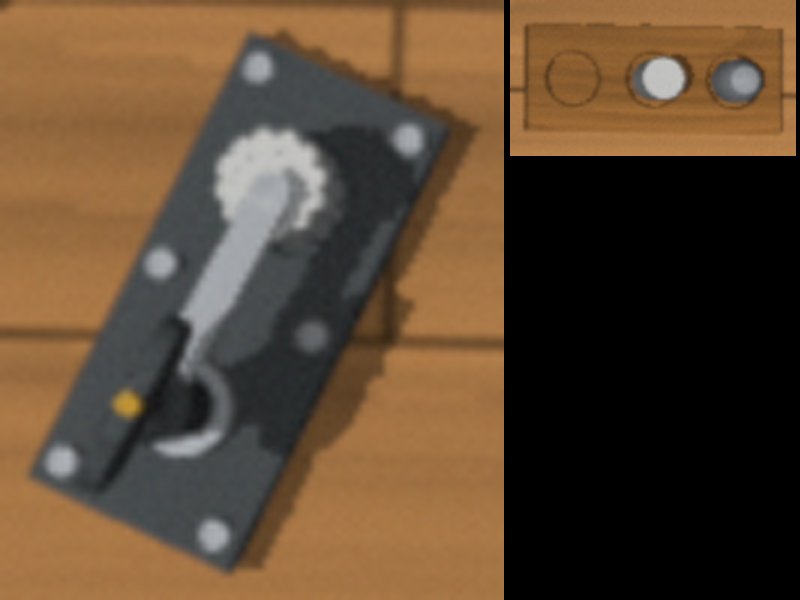

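The crop shows the block's top corners at (250,35), (450,128), (232,572) and (32,473). The die top is centred at (270,185), and the wing bar runs from (184,322) to (100,488). In the rack inset, the socket ellipse is centred at (573,78).

```bash
cat >h.py <<'E'
from plant import *
import numpy as np, cv2
from scipy.spatial.transform import Rotation as R
def cam(n):
    c=get_calibration(n)
    if n=="wrist":
        o=get_obs();Rt=R.from_euler('xyz',o['tcp_rot']).as_matrix();m=c['mount']
        return c['mtx'],Rt@m[:3,:3],Rt@m[:3,3]+o['tool_pos']
    return c['mtx'],R.from_euler('xyz',c['attitude']).as_matrix(),c['position']
def ray(C,uv,z):
    K,Rm,p=C;d=Rm@np.linalg.solve(K,[uv[0],uv[1],1.]);return p+d*(z-p[2])/d[2]
def proj(C,P):
    K,Rm,p=C;q=K@(Rm.T@(np.array(P,float)-p));return q[:2]/q[2]
def snap(n,name):
    C=cam(n);a=cv2.cvtColor(capture(n),cv2.COLOR_RGB2BGR);cv2.imwrite(f"pics/{name}.png",a);return C,a
def delta(P,yaw=None):
    "move from here to TCP P in tool axes, units"
    o=get_obs();Rt=R.from_euler('xyz',o['tcp_rot']).as_matrix()
    d=Rt.T@(np.array(P)-o['tool_pos'])/25
    t=None if yaw is None else -np.degrees((yaw-o['tcp_rot'][2]+np.pi/2)%np.pi-np.pi/2)/5
    print('dp',d.round(2),'twist',t)
E
python3 - <<'E'
from h import *
C=cam("top")
f=lambda u,v:((u-2.5)/6+140,(v-2.5)/6+165)
g=lambda u,v:((u-510-.8)/2.6+325,(v-.8)/2.6+190)
cs=[ray(C,f(*p),20) for p in [(250,35),(450,128),(232,572),(32,473)]]
c=sum(cs)/4;print(np.round(cs),c)
e=cs[0]+cs[1]-cs[2]-cs[3];ya=np.arctan2(e[1],e[0]);u=np.array([np.cos(ya),np.sin(ya),0])
print('len',[np.linalg.norm(cs[i]-cs[(i+1)%4]).round() for i in range(4)],'yaw',ya,'knob',c-47.5*u,'nest',c+47.5*u)
print('die',ray(C,f(270,185),72))
w=[ray(C,f(*p),130) for p in[(184,322),(100,488)]];print('wing',w,(w[0]+w[1])/2,np.linalg.norm(w[0]-w[1]),np.arctan2(*(w[0]-w[1])[1::-1]))
print('sock',ray(C,g(573,78),20))
r=[ray(C,g(*p),20) for p in[(527,25),(782,29),(782,132),(527,130)]];print(np.round(r));rc=sum(r)/4
e=r[0]+r[3]-r[1]-r[2];e/=np.linalg.norm(e);print(rc,'sock2',rc+75*e)
print('jar',ray(C,(437*.64,330*.64),45))
E
```

```text
[[674. 244.  20.]
 [638. 161.  20.]
 [457. 243.  20.]
 [495. 324.  20.]] [565.87940534 242.89615912  20.        ]
len [np.float64(90.0), np.float64(198.0), np.float64(90.0), np.float64(196.0)] yaw -0.42405249750154783 knob [522.58652789 262.44038492  20.        ] nest [609.17228278 223.35193331  20.        ]
die [608.44644857 224.81259824  72.        ]
wing [array([552.81933887, 244.92671931, 130.        ]), array([492.05266367, 272.95589395, 130.        ])] [522.43600127 258.94130663 130.        ] 66.91952962548231 -0.4321773495473441
sock [ 562.30101916 -166.53974744   20.        ]
[[ 611. -123.   20.]
 [ 612. -362.   20.]
 [ 516. -360.   20.]
 [ 513. -124.   20.]]
[ 563.18632272 -242.43345661   20.        ] sock2 [ 562.47712323 -167.43680978   20.        ]
jar [577.94441459   2.34509326  45.        ]
```

>>> arm_command:
  gripper: [91, 91, 91, 91, 91]
  dp:
    - [1, -1, 0]
    - [1, -1, 0]
    - [1, -1, 0]
    - [1, -1, 0]
    - [1, -1, 0]
  twist: [0, 0, 0, 0, 0]

```text
time: 0.72
tool_pos: [268.5, -320.7, 189.3]
tcp_rot: [-3.141, 0.0, 0.392]
contact_force: [0.3, -0.2, -0.5]
grip_width: 91.0
finger_force: 0.0
```

>>> arm_command:
  gripper: [91, 91, 91, 91, 91]
  dp:
    - [1, -1, 0]
    - [1, -1, 0]
    - [1, -1, 0]
    - [1, -1, 0]
    - [1, -1, 0]
  twist: [0, 0, 0, 0, 0]

```text
time: 1.35
tool_pos: [336.2, -157.5, 189.4]
tcp_rot: [-3.141, 0.0, 0.392]
contact_force: [1.1, -0.2, -0.1]
grip_width: 91.0
finger_force: 0.0
```

>>> arm_command:
  gripper: [91, 91, 91, 91, 91]
  dp:
    - [1, -1, 0]
    - [1, -1, 0]
    - [1, -1, 0]
    - [1, -1, 0]
    - [1, -1, 0]
  twist: [0, 0, 0, 0, 0]

```text
time: 1.98
tool_pos: [404.0, 5.7, 189.3]
tcp_rot: [-3.141, 0.0, 0.392]
contact_force: [0.9, -0.0, 0.0]
grip_width: 90.8
finger_force: 0.0
```

>>> arm_command:
  gripper: [91, 91, 91, 91, 91]
  dp:
    - [1, -1, 0]
    - [1, -1, 0]
    - [1, -1, 0]
    - [1, -1, 0]
    - [1, -1, 0]
  twist: [0, 0, 0, 0, 0]

```text
time: 2.6
tool_pos: [471.8, 168.9, 189.1]
tcp_rot: [3.142, 0.001, 0.392]
contact_force: [0.7, 0.0, 0.1]
grip_width: 90.8
finger_force: 0.0
```

```bash
python3 - <<'E'
from h import *
delta([522.5,261,180],-.43); print(get_obs()['joint_positions'])
E
```

```text
dp [ 3.28 -2.63  0.36] twist 9.418305620652845
[ 1.90844110e-01  2.99167691e-01  1.58770470e+00 -2.34735343e-04
  1.25545003e+00  1.36981108e+00]
```

>>> arm_command:
  gripper: [91, 91, 91, 91, 91]
  dp:
    - [0.8, -0.7, 0]
    - [0.8, -0.7, 0]
    - [0.8, -0.6, 0]
    - [0.8, -0.6, 0]
    - [0, 0, 0]
  twist: [0, 0, 0, 0, 1]

```text
time: 3.22
tool_pos: [521.0, 259.7, 188.5]
tcp_rot: [-3.141, 0.001, 0.304]
contact_force: [-0.1, 0.5, 0.2]
grip_width: 90.8
finger_force: 0.0
```

>>> arm_command:
  gripper: [91, 91, 91, 91, 91]
  dp:
    - [0, 0, 0]
    - [0, 0, 0]
    - [0, 0, 0]
    - [0, 0, 0]
    - [0, 0, 0]
  twist: [1, 1, 1, 1, 1]

```text
time: 3.85
tool_pos: [520.5, 258.3, 188.9]
tcp_rot: [3.141, 0.001, -0.135]
contact_force: [0.3, 0.3, -0.1]
grip_width: 91.1
finger_force: 0.0
```

>>> arm_command:
  gripper: [91, 91, 91, 91, 91]
  dp:
    - [0, 0, 0]
    - [0, 0, 0]
    - [0, 0, 0]
    - [0, 0, 0]
    - [0, 0, 0]
  twist: [1, 1, 1, 0.4, 0]

```text
time: 4.47
tool_pos: [520.7, 258.4, 189.2]
tcp_rot: [3.141, 0.0, -0.428]
contact_force: [0.5, 0.7, 0.1]
grip_width: 91.0
finger_force: 0.0
```

```bash
python3 - <<'E'
from h import *
C,a=snap("wrist","w1")
cv2.imwrite("pics/w1b.png",cv2.resize(a,(800,600),interpolation=cv2.INTER_CUBIC))
delta([522.5,261,96],-.43); u=np.array([np.cos(-.43),np.sin(-.43),0])
for s in(-36,0,36):print(proj(C,np.array([522.5,261,130])+s*u)*800/512)
E
```

```text
dp [ 0.02 -0.13  3.73] twist 0.03102183916691294
[394.58194877 344.21127692]
[394.47747791 290.20432748]
[394.36573242 232.43671111]
```

View pics/w1b.png

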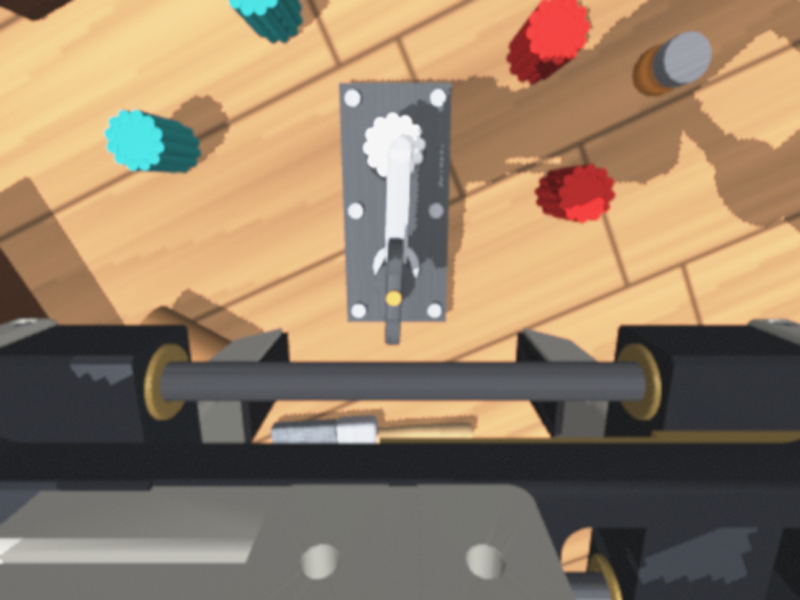

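The wrist view shows the wings from (397,240) to (393,343), against a prediction of (394,232) to (394,344). They agree within 2-3 mm, and the yaw is right. I'll go down and grip.

>>> arm_command:
  gripper: [60, 60, 60, 60, 60]
  dp:
    - [0, -0.13, 0.8]
    - [0, 0, 0.8]
    - [0, 0, 0.8]
    - [0, 0, 0.8]
    - [0, 0, 0.5]
  twist: [0, 0, 0, 0, 0]

```text
time: 5.15
tool_pos: [521.7, 261.2, 95.9]
tcp_rot: [3.141, 0.001, -0.428]
contact_force: [0.4, 0.6, -0.2]
grip_width: 60.3
finger_force: 0.0
```

>>> arm_command:
  gripper: [20, 20, 14, 8, 5]
  dp:
    - [0, 0, 0]
    - [0, 0, 0]
    - [0, 0, 0]
    - [0, 0, 0]
    - [0, 0, 0]
  twist: [0, 0, 0, 0, 0]

```text
time: 5.78
tool_pos: [522.3, 261.4, 97.3]
tcp_rot: [-3.141, -0.0, -0.428]
contact_force: [0.3, 0.1, 0.1]
grip_width: 14.8
finger_force: 0.0
```

>>> arm_command:
  gripper: [5, 5, 5, 5, 5]
  dp:
    - [0, 0, 0]
    - [0, 0, 0]
    - [0, 0, 0]
    - [0, 0, 0]
    - [0, 0, 0]
  twist: [0, 0, 0, 0, 0]

```text
time: 6.4
tool_pos: [522.2, 261.4, 97.0]
tcp_rot: [3.142, -0.0, -0.428]
contact_force: [-0.5, 0.1, 0.4]
grip_width: 4.9
finger_force: 0.0
```

```bash
cat >>h.py <<'E'
def s():
    o=get_obs();print(round(o['time'],2),o['tool_pos'].round(1),'yaw',o['tcp_rot'][2].round(4),'F',o['contact_force'].round(1),'M',o['moment'].round(3),'w',round(o['grip_width'],1),o['finger_force'],'j6',o['joint_positions'][5].round(3),o['tau'][5].round(3))
E
python3 -c "from h import *;s()"
```

```text
6.4 [522.2 261.4  97. ] yaw -0.4285 F [-0.5  0.1  0.4] M [ 0.093  0.066 -0.001] w 4.9 0.0 j6 2.332 -0.0
```

```bash
python3 - <<'E'
from h import *
C,a=snap("wrist","w2"); D,b=snap("scene","s2")
p=proj(D,[522,261,100]).astype(int);print(p)
z=np.zeros((600,800,3),np.uint8);z[:300,:400]=cv2.resize(a,(400,300))
q=b[max(p[1]-50,0):p[1]+50,p[0]-65:p[0]+65];q=cv2.resize(q,None,fx=3,fy=3,interpolation=cv2.INTER_CUBIC);z[:q.shape[0],405:405+q.shape[1]]=q[:,:395]
q=cv2.resize(a[90:290,170:340],None,fx=1.45,fy=1.45);z[305:305+q.shape[0],:q.shape[1]]=q
cv2.imwrite("pics/c2.png",z)
E
```

```text
[323 151]
```

View pics/c2.png

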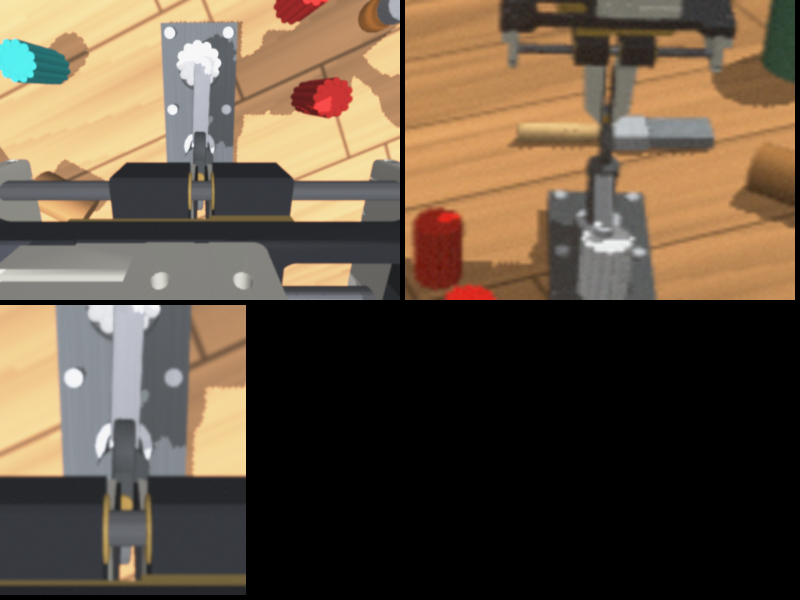

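The fingers seem to straddle the wings, yet there is no grip force at an opening of 4.9 mm. I'll command a full close.

>>> arm_command:
  gripper: [0, 0, 0, 0, 0]
  dp:
    - [0, 0, 0]
    - [0, 0, 0]
    - [0, 0, 0]
    - [0, 0, 0]
    - [0, 0, 0]
  twist: [0, 0, 0, 0, 0]

```text
time: 7.12
tool_pos: [522.2, 261.4, 97.0]
tcp_rot: [3.141, -0.0, -0.428]
contact_force: [-0.6, 0.3, -0.4]
grip_width: 0.2
finger_force: 0.0
```

```bash
python3 - <<'E'
from h import *
s()
C,a=snap("wrist","w3")
u=np.array([np.cos(-.43),np.sin(-.43),0])
for s_ in(-36,0,36):print(proj(C,np.array([522.,261,130])+s_*u))
q=cv2.resize(a[150:300,200:312],None,fx=5,fy=4,interpolation=cv2.INTER_CUBIC)
cv2.imwrite("pics/c3.png",q)
T=cam("top");f=lambda u,v:((u-2.5)/6+140,(v-2.5)/6+165)
for z in(130,140,150,160):print(z,ray(T,f(127,403),z))
E
```

```text
7.12 [522.2 261.4  97. ] yaw -0.4285 F [-0.6  0.3 -0.4] M [ 0.06   0.03  -0.027] w 0.2 0.0 j6 2.332 0.0
[255.4693881  270.84220019]
[255.4675603  221.02321135]
[255.46553636 165.85806001]
130 [522.95582811 264.46819422 130.        ]
140 [522.89643005 262.38355061 140.        ]
150 [522.83703198 260.298907   150.        ]
160 [522.77763391 258.2142634  160.        ]
```

View pics/c3.png

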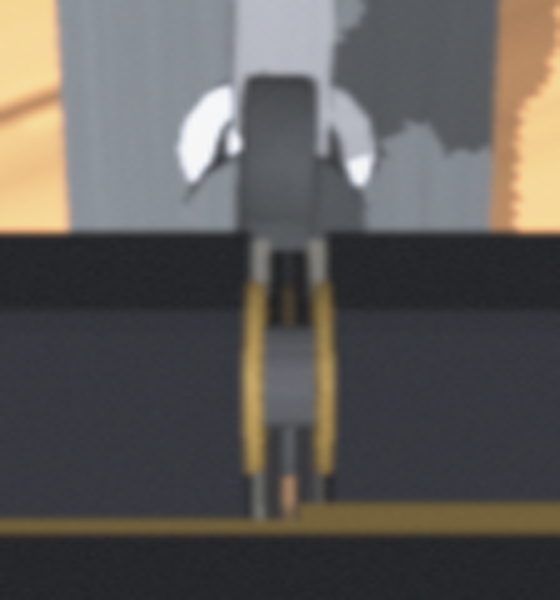

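>>> arm_command:
  gripper: [0, 0, 0, 0, 0]
  dp:
    - [0, 0, 0]
    - [0, 0, 0]
    - [0, 0, 0]
    - [0, 0, 0]
    - [0, 0, 0]
  twist: [-0.3, -0.3, -0.3, 0, 0]

```text
time: 7.8
tool_pos: [522.1, 261.4, 97.0]
tcp_rot: [3.142, -0.0, -0.35]
contact_force: [-0.5, -0.3, 0.1]
grip_width: 0.9
finger_force: 0.0
```

```bash
python3 - <<'E'
from h import *
s()
C,a=snap("wrist","w4"); b=cv2.imread("pics/w3.png")
u=np.array([np.cos(-.43),np.sin(-.43),0])
for z in(130,100):
  for s_ in(-36,-10,10,36):print(z,s_,proj(C,np.array([522.,261,z])+s_*u).round())
for n,i in(("w3",b),("w4",a)):
  # dark wing columns at rows 180..205
  for r in (175,185,195,205): 
    g=i[r,235:280].max(1).astype(int);print(n,r,g)
E
```

```text
7.8 [522.1 261.4  97. ] yaw -0.3501 F [-0.5 -0.3  0.1] M [0.046 0.06  0.043] w 0.9 0.0 j6 2.254 -0.01
130 -36 [252. 271.]
130 -10 [255. 235.]
130 10 [257. 206.]
130 36 [260. 166.]
100 -36 [252. 250.]
100 -10 [255. 219.]
100 10 [257. 193.]
100 36 [260. 159.]
w3 175 [150 151 151 151 176 226 245 247 247 247 244 214 170 125  89  81  82  84
  86  85  84  84  83  83  83  83  82  91 133 178 185 182 191 195 185 159
 121 100  95  94  93  93  94  95  95]
w3 185 [176 228 246 247 247 247 246 240 170 112 182 238 235 155  93  92  94  94
  95  96  98  99  99 100  97  97  96 104 136 165 140  96 111 159 186 193
 193 192 185 159 122 124 136 140 144]
w3 195 [150 156 171 182 148 134 144 148 148 151 149 138 113  89  88  91  94  96
  97  97  97  98  98  99  99 100  97  92  86  91  95  95  94  93 111 172
 224 223 178 145 141 143 143 143 145]
w3 205 [151 151 151 152 152 153 152 150 151 152 149 136 103  81  81  87  87  87
  89  90  90  92  91  89  88  89  86  85  88  92  94  94  94  94  93  92
  94 107 126 139 141 143 144 143 144]
w4 175 [149 150 149 155 183 229 245 247 247 247 247 247 243 214 189 187 165 110
  81  83  86  86  85  84  83  83  82  81  82  82  83  96 131 168 181 164
 123  99  95  95  94  92  93  95  95]
w4 185 [199 240 246 247 247 247 246 233 151  77  67  94 142 178 186 162 109  89
  93  94  95  97  96  96  98  98  98  97  97  96  90  89 123 170 190 192
 193 191 181 152 112 102 110 120 125]
w4 195 [152 152 154 148 126 131 146 148 148 148 150 150 150 154 142  99  85  90
  93  95  97  98  96  95  98  97  99 100  99  94  88  92  94  93 109 168
 221 216 161 140 141 143 144 145 146]
w4 205 [145 144 149 151 151 152 150 148 149 150 150 150 141 116  84  80  86  90
  90  88  90  90  89  88  89  89  88  87  86  85  92  94  93  92  92  92
  95 108 129 139 142 143 144 146 145]
```

```bash
python3 - <<'E'
from h import *
D,b=snap("scene","s3")
u=np.array([np.cos(-.43),np.sin(-.43),0])
x0,y0=283,101
q=cv2.resize(b[y0:y0+85,x0:x0+100],None,fx=7,fy=7,interpolation=cv2.INTER_CUBIC);cv2.imwrite("pics/c4.png",q)
for z in(100,130):
  for s_ in(-36,0,36):print(z,s_,((proj(D,np.array([522.,261,z])+s_*u)-[x0,y0])*7).round())
print('hub',((proj(D,[522,261,86])-[x0,y0])*7).round(),'tcp',((proj(D,get_obs()['tool_pos'])-[x0,y0])*7).round(),((proj(D,get_obs()['tool_pos']+[0,0,47+19])-[x0,y0])*7).round(), 'die top',((proj(D,[609,224,72])-[x0,y0])*7).round())
E
```

```text
100 -36 [281. 301.]
100 0 [285. 351.]
100 36 [289. 402.]
130 -36 [287. 234.]
130 0 [291. 283.]
130 36 [295. 334.]
hub [282. 382.] tcp [285. 357.] [299. 206.] die top [297. 556.]
```

View pics/c4.png

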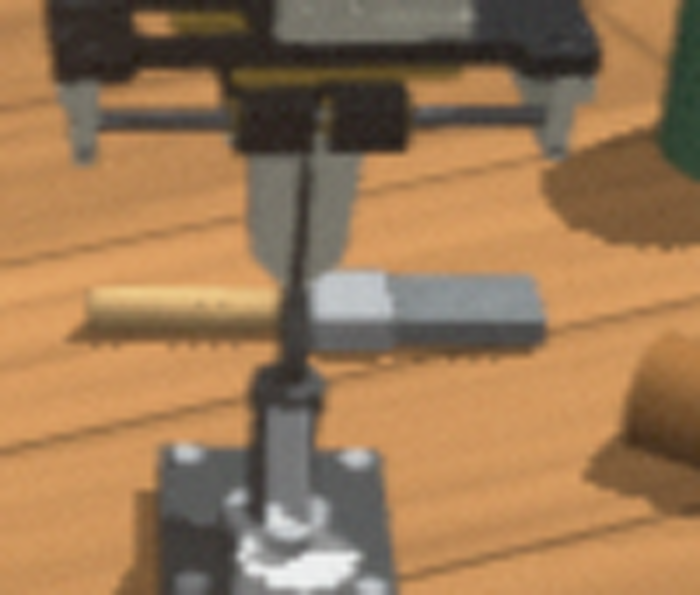

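The scene crop shows the fingertips ending at about (300,285), while the reported TCP projects to (285,357). So the real tips are about 31 mm higher than reported, just above the wings, and they closed on air. I'll open, turn back, go down in small steps and watch the force.

>>> arm_command:
  gripper: [45, 45, 45, 45, 45]
  dp:
    - [0, 0, 0]
    - [0, 0, 0]
    - [0, 0, 0]
    - [0, 0, 0]
    - [0, 0, 0]
  twist: [0.9, 0, 0, 0, 0]

```text
time: 8.52
tool_pos: [522.1, 261.4, 97.0]
tcp_rot: [3.142, -0.0, -0.428]
contact_force: [-0.3, 0.0, -0.3]
grip_width: 43.2
finger_force: 0.0
```

>>> arm_command:
  gripper: [45, 45, 45, 45, 45]
  dp:
    - [0, 0, 0.2]
    - [0, 0, 0.2]
    - [0, 0, 0.2]
    - [0, 0, 0.2]
    - [0, 0, 0]
  twist: [0, 0, 0, 0, 0]

```text
time: 9.15
tool_pos: [521.8, 261.2, 76.4]
tcp_rot: [3.141, 0.001, -0.429]
contact_force: [-0.4, 1.1, -0.2]
grip_width: 45.2
finger_force: 0.0
```

```bash
python3 - <<'E'
from h import *
s()
D,b=snap("scene","s4");C,a=snap("wrist","w5")
x0,y0=283,101
q=cv2.resize(b[y0:y0+85,x0:x0+75],None,fx=6,fy=6,interpolation=cv2.INTER_CUBIC)
w=cv2.resize(a[150:250,187:327],None,fx=2.5,fy=2.5,interpolation=cv2.INTER_CUBIC)
z=np.zeros((510,800,3),np.uint8);z[:510,:450]=q;z[:250,450:800]=w;cv2.imwrite("pics/c5.png",z)
print(((proj(D,get_obs()['tool_pos'])-[x0,y0])*6).round())
E
```

```text
9.15 [521.8 261.2  76.4] yaw -0.4285 F [-0.4  1.1 -0.2] M [ 0.086 -0.     0.029] w 45.2 0.0 j6 2.332 -0.0
[241. 344.]
```

View pics/c5.png

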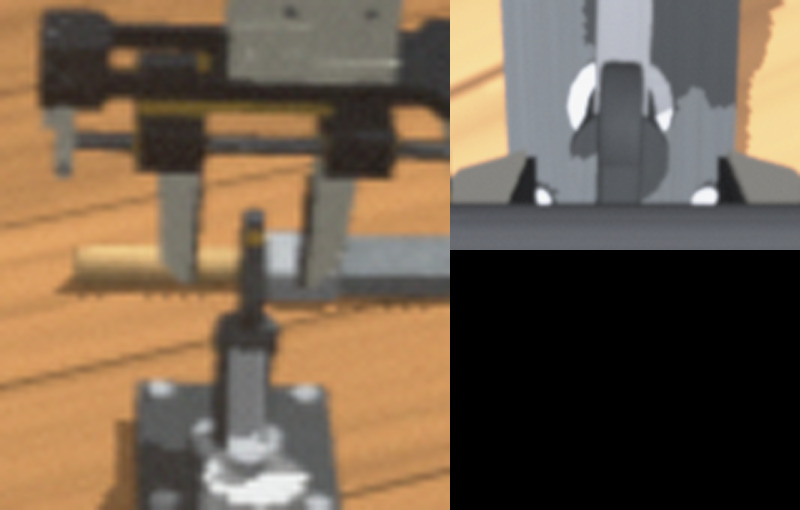

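The tips are now near y≈283, again about 31 mm above the reported TCP. The real tip height is therefore about 107 mm, straddling the wings at x≈253. I'll go 10 mm lower and close.

>>> arm_command:
  gripper: [45, 45, 45, 30, 20]
  dp:
    - [0, 0, 0.2]
    - [0, 0, 0.2]
    - [0, 0, 0]
    - [0, 0, 0]
    - [0, 0, 0]
  twist: [0, 0, 0, 0, 0]

```text
time: 9.88
tool_pos: [522.3, 261.4, 67.1]
tcp_rot: [-3.141, -0.0, -0.429]
contact_force: [0.5, 0.1, 0.2]
grip_width: 29.4
finger_force: 0.0
```

>>> arm_command:
  gripper: [14, 10, 8, 5, 5]
  dp:
    - [0, 0, 0]
    - [0, 0, 0]
    - [0, 0, 0]
    - [0, 0, 0]
    - [0, 0, 0]
  twist: [0, 0, 0, 0, 0]

```text
time: 10.5
tool_pos: [522.9, 263.1, 67.2]
tcp_rot: [-3.138, -0.001, -0.429]
contact_force: [1.9, 6.1, -2.3]
grip_width: 9.9
finger_force: 29.9
```

```bash
python3 -c "from h import *;s()"
```

```text
10.5 [522.9 263.1  67.2] yaw -0.4285 F [ 1.9  6.1 -2.3] M [ 1.303 -0.446  0.028] w 9.9 29.912050366401672 j6 2.332 0.028
```

Gripped: 9.9 mm opening, 30 N. I'll relieve the side load and start the first counter-clockwise stroke.

>>> arm_command:
  gripper: [5, 5, 5, 5, 5]
  dp:
    - [0, -0.08, 0]
    - [0, 0, 0]
    - [0, 0, 0]
    - [0, 0, 0]
    - [0, 0, 0]
  twist: [0, -0.2, -0.2, -0.2, 0]

```text
time: 11.12
tool_pos: [523.1, 263.3, 67.1]
tcp_rot: [-3.141, -0.0, -0.376]
contact_force: [0.1, 1.8, 2.2]
grip_width: 10.0
finger_force: 29.9
```

```bash
python3 -c "from h import *;s()"
```

```text
11.12 [523.1 263.3  67.1] yaw -0.3759 F [0.1 1.8 2.2] M [ 0.459  0.018 -0.011] w 10.0 29.94078665971756 j6 2.282 -0.137
```

>>> arm_command:
  gripper: [5, 5, 5, 5, 5]
  dp:
    - [0, 0, 0]
    - [0, 0, 0]
    - [0, 0, 0]
    - [0, 0, 0]
    - [0, 0, 0]
  twist: [-0.2, -0.2, -0.2, 0, 0]

```text
time: 11.75
tool_pos: [523.1, 263.3, 67.1]
tcp_rot: [-3.141, -0.0, -0.324]
contact_force: [0.3, 4.2, 3.5]
grip_width: 9.8
finger_force: 29.9
```

```bash
python3 -c "from h import *;s()"
```

```text
11.75 [523.1 263.3  67.1] yaw -0.3239 F [0.3 4.2 3.5] M [ 0.701 -0.034  0.005] w 9.8 29.938513934612274 j6 2.23 -0.047
```

>>> arm_command:
  gripper: [5, 5, 5, 5, 5]
  dp:
    - [0, 0, 0]
    - [0, 0, 0]
    - [0, 0, 0]
    - [0, 0, 0]
    - [0, 0, 0]
  twist: [-0.2, -0.2, -0.2, 0, 0]

```text
time: 12.38
tool_pos: [523.2, 263.4, 67.1]
tcp_rot: [-3.141, -0.0, -0.272]
contact_force: [0.8, 4.6, 3.6]
grip_width: 10.1
finger_force: 29.9
```

```bash
python3 -c "from h import *;s()"
```

```text
12.38 [523.2 263.4  67.1] yaw -0.2716 F [0.8 4.6 3.6] M [ 0.853 -0.096 -0.138] w 10.1 29.931727051734924 j6 2.178 -0.154
```

>>> arm_command:
  gripper: [5, 5, 5, 5, 5]
  dp:
    - [0, 0, 0]
    - [0, 0, 0]
    - [0, 0, 0]
    - [0, 0, 0]
    - [0, 0, 0]
  twist: [-0.2, -0.2, -0.2, 0, 0]

```text
time: 13.0
tool_pos: [523.3, 263.5, 67.1]
tcp_rot: [-3.141, -0.001, -0.22]
contact_force: [1.5, 5.8, 3.7]
grip_width: 9.9
finger_force: 30.0
```

```bash
python3 -c "from h import *;s()"
```

```text
13.0 [523.3 263.5  67.1] yaw -0.2196 F [1.5 5.8 3.7] M [ 0.952 -0.166 -0.347] w 9.9 29.987488389015198 j6 2.126 -0.332
```

>>> arm_command:
  gripper: [5, 5, 5, 5, 5]
  dp:
    - [0, 0, 0]
    - [0, 0, 0]
    - [0, 0, 0]
    - [0, 0, 0]
    - [0, 0, 0]
  twist: [-0.2, -0.2, 0, 0, 0]

```text
time: 13.62
tool_pos: [523.3, 263.6, 67.1]
tcp_rot: [-3.141, -0.001, -0.185]
contact_force: [1.0, 5.6, 3.3]
grip_width: 9.6
finger_force: 30.0
```

```bash
python3 -c "from h import *;s()"
```

```text
13.62 [523.3 263.6  67.1] yaw -0.1847 F [1.  5.6 3.3] M [ 0.953 -0.178 -0.355] w 9.6 29.985418617725372 j6 2.091 -0.33
```

>>> arm_command:
  gripper: [5, 5, 5, 5, 5]
  dp:
    - [0, 0, 0]
    - [0, 0, 0]
    - [0, 0, 0]
    - [0, 0, 0]
    - [0, 0, 0]
  twist: [-0.2, -0.2, -0.1, 0, 0]

```text
time: 14.25
tool_pos: [523.4, 263.7, 67.1]
tcp_rot: [-3.14, -0.001, -0.141]
contact_force: [0.8, 7.1, 3.2]
grip_width: 9.5
finger_force: 30.1
```

```bash
python3 -c "from h import *;s()"
```

```text
14.25 [523.4 263.7  67.1] yaw -0.1413 F [0.8 7.1 3.2] M [ 0.983 -0.249 -0.458] w 9.5 30.13071298599243 j6 2.047 -0.438
```

>>> arm_command:
  gripper: [5, 5, 5, 5, 5]
  dp:
    - [0, 0, 0]
    - [0, 0, 0]
    - [0, 0, 0]
    - [0, 0, 0]
    - [0, 0, 0]
  twist: [-0.1, -0.1, -0.05, 0, 0]

```text
time: 14.88
tool_pos: [523.4, 263.8, 67.1]
tcp_rot: [-3.14, -0.001, -0.12]
contact_force: [1.1, 6.9, 2.7]
grip_width: 9.8
finger_force: 30.3
```

```bash
python3 -c "from h import *;s()"
```

```text
14.88 [523.4 263.8  67.1] yaw -0.1197 F [1.1 6.9 2.7] M [ 1.053 -0.261 -0.53 ] w 9.8 30.32562017440796 j6 2.026 -0.506
```

Firm stop at 0.53 N m (wing ≈ 0.24). Turning back clockwise.

>>> arm_command:
  gripper: [5, 5, 5, 5, 5]
  dp:
    - [0, 0, 0]
    - [0, 0, 0]
    - [0, 0, 0]
    - [0, 0, 0]
    - [0, 0, 0]
  twist: [0.8, 0.8, 0.8, 0.8, 0.4]

```text
time: 15.5
tool_pos: [523.1, 263.2, 67.1]
tcp_rot: [3.142, -0.0, -0.434]
contact_force: [1.0, 3.7, 4.4]
grip_width: 9.8
finger_force: 30.0
```

```bash
python3 -c "from h import *;s()"
```

```text
15.5 [523.1 263.2  67.1] yaw -0.4338 F [1.  3.7 4.4] M [0.73  0.016 0.069] w 9.8 29.95942711830139 j6 2.34 -0.118
```

>>> arm_command:
  gripper: [5, 5, 5, 5, 5]
  dp:
    - [0, 0, 0]
    - [0, 0, 0]
    - [0, 0, 0]
    - [0, 0, 0]
    - [0, 0, 0]
  twist: [0.2, 0.2, 0.2, 0.2, 0]

```text
time: 16.12
tool_pos: [523.0, 263.1, 67.1]
tcp_rot: [3.141, -0.0, -0.502]
contact_force: [-1.0, 3.5, 4.7]
grip_width: 10.2
finger_force: 30.0
```

```bash
python3 -c "from h import *;s()"
```

```text
16.12 [523.  263.1  67.1] yaw -0.5023 F [-1.   3.5  4.7] M [0.772 0.053 0.054] w 10.2 29.958281815052032 j6 2.409 0.126
```

>>> arm_command:
  gripper: [5, 5, 5, 5, 5]
  dp:
    - [0, 0, 0]
    - [0, 0, 0]
    - [0, 0, 0]
    - [0, 0, 0]
    - [0, 0, 0]
  twist: [0.2, 0.2, 0.2, 0.2, 0]

```text
time: 16.75
tool_pos: [522.9, 262.9, 67.1]
tcp_rot: [3.141, -0.0, -0.572]
contact_force: [-0.7, 3.6, 6.0]
grip_width: 10.1
finger_force: 30.1
```

```bash
python3 -c "from h import *;s()"
```

```text
16.75 [522.9 262.9  67.1] yaw -0.5716 F [-0.7  3.6  6. ] M [0.779 0.147 0.305] w 10.1 30.076130032539368 j6 2.478 0.383
```

>>> arm_command:
  gripper: [5, 5, 5, 5, 5]
  dp:
    - [0, 0, 0]
    - [0, 0, 0]
    - [0, 0, 0]
    - [0, 0, 0]
    - [0, 0, 0]
  twist: [0.2, 0.2, 0.1, 0, 0]

```text
time: 17.38
tool_pos: [522.8, 262.9, 67.1]
tcp_rot: [3.141, -0.0, -0.615]
contact_force: [-0.5, 1.7, 5.7]
grip_width: 9.7
finger_force: 30.1
```

```bash
python3 -c "from h import *;s()"
```

```text
17.38 [522.8 262.9  67.1] yaw -0.6151 F [-0.5  1.7  5.7] M [0.75  0.155 0.281] w 9.7 30.061908960342407 j6 2.521 0.291
```

>>> arm_command:
  gripper: [5, 5, 5, 5, 5]
  dp:
    - [0, 0, 0]
    - [0, 0, 0]
    - [0, 0, 0]
    - [0, 0, 0]
    - [0, 0, 0]
  twist: [0.2, 0.2, 0.2, 0, 0]

```text
time: 18.0
tool_pos: [522.8, 262.8, 67.1]
tcp_rot: [3.141, -0.0, -0.667]
contact_force: [-1.4, 2.7, 6.1]
grip_width: 9.5
finger_force: 30.1
```

```bash
python3 -c "from h import *;s()"
```

```text
18.0 [522.8 262.8  67.1] yaw -0.6674 F [-1.4  2.7  6.1] M [0.666 0.146 0.318] w 9.5 30.065433382987976 j6 2.574 0.3
```

>>> arm_command:
  gripper: [5, 5, 5, 5, 5]
  dp:
    - [0, 0, 0]
    - [0, 0, 0]
    - [0, 0, 0]
    - [0, 0, 0]
    - [0, 0, 0]
  twist: [0.2, 0.2, 0.15, 0, 0]

```text
time: 18.62
tool_pos: [522.7, 262.7, 67.1]
tcp_rot: [3.14, -0.0, -0.715]
contact_force: [-1.0, 1.1, 6.1]
grip_width: 9.8
finger_force: 30.2
```

```bash
python3 -c "from h import *;s()"
```

```text
18.62 [522.7 262.7  67.1] yaw -0.7151 F [-1.   1.1  6.1] M [0.632 0.183 0.39 ] w 9.8 30.19937038421631 j6 2.622 0.43
```

>>> arm_command:
  gripper: [5, 5, 5, 5, 5]
  dp:
    - [0, 0, 0]
    - [0, 0, 0]
    - [0, 0, 0]
    - [0, 0, 0]
    - [0, 0, 0]
  twist: [0.1, 0.1, 0.1, 0, 0]

```text
time: 19.25
tool_pos: [522.6, 262.6, 67.1]
tcp_rot: [3.14, -0.0, -0.741]
contact_force: [-1.3, 0.8, 5.9]
grip_width: 10.0
finger_force: 30.4
```

```bash
python3 -c "from h import *;s()"
```

```text
19.25 [522.6 262.6  67.1] yaw -0.7411 F [-1.3  0.8  5.9] M [0.627 0.217 0.557] w 10.0 30.391480922698975 j6 2.648 0.526
```

Clockwise stop at 0.56 N m. Back counter-clockwise.

>>> arm_command:
  gripper: [5, 5, 5, 5, 5]
  dp:
    - [0, 0, 0]
    - [0, 0, 0]
    - [0, 0, 0]
    - [0, 0, 0]
    - [0, 0, 0]
  twist: [-0.8, -0.8, -0.8, -0.8, -0.8]

```text
time: 19.88
tool_pos: [523.1, 263.2, 67.1]
tcp_rot: [-3.141, -0.0, -0.391]
contact_force: [0.4, 4.5, 4.7]
grip_width: 9.8
finger_force: 29.9
```

```bash
python3 -c "from h import *;s()"
```

```text
19.88 [523.1 263.2  67.1] yaw -0.3911 F [0.4 4.5 4.7] M [ 0.871 -0.056 -0.067] w 9.8 29.93538737297058 j6 2.297 0.671
```

>>> arm_command:
  gripper: [5, 5, 5, 5, 5]
  dp:
    - [0, 0, 0]
    - [0, 0, 0]
    - [0, 0, 0]
    - [0, 0, 0]
    - [0, 0, 0]
  twist: [-0.4, -0.4, -0.3, 0, 0]

```text
time: 20.5
tool_pos: [523.2, 263.4, 67.1]
tcp_rot: [-3.141, -0.0, -0.298]
contact_force: [1.2, 4.8, 5.2]
grip_width: 10.0
finger_force: 29.9
```

```bash
python3 -c "from h import *;s()"
```

```text
20.5 [523.2 263.4  67.1] yaw -0.298 F [1.2 4.8 5.2] M [ 0.864 -0.131 -0.192] w 10.0 29.947626292705536 j6 2.204 -0.251
```

>>> arm_command:
  gripper: [5, 5, 5, 5, 5]
  dp:
    - [0, 0, 0]
    - [0, 0, 0]
    - [0, 0, 0]
    - [0, 0, 0]
    - [0, 0, 0]
  twist: [-0.3, -0.3, -0.3, 0, 0]

```text
time: 21.12
tool_pos: [523.3, 263.5, 67.1]
tcp_rot: [-3.141, -0.001, -0.22]
contact_force: [1.0, 5.9, 4.3]
grip_width: 9.9
finger_force: 30.0
```

```bash
python3 -c "from h import *;s()"
```

```text
21.12 [523.3 263.5  67.1] yaw -0.2196 F [1.  5.9 4.3] M [ 0.959 -0.123 -0.253] w 9.9 29.954718053340912 j6 2.126 -0.277
```

>>> arm_command:
  gripper: [5, 5, 5, 5, 5]
  dp:
    - [0, 0, 0]
    - [0, 0, 0]
    - [0, 0, 0]
    - [0, 0, 0]
    - [0, 0, 0]
  twist: [-0.3, -0.3, -0.2, 0, 0]

```text
time: 21.75
tool_pos: [523.3, 263.6, 67.1]
tcp_rot: [-3.141, -0.001, -0.15]
contact_force: [1.6, 5.8, 3.0]
grip_width: 9.6
finger_force: 30.0
```

```bash
python3 -c "from h import *;s()"
```

```text
21.75 [523.3 263.6  67.1] yaw -0.1498 F [1.6 5.8 3. ] M [ 1.063 -0.171 -0.352] w 9.6 29.983859360218048 j6 2.056 -0.33
```

>>> arm_command:
  gripper: [5, 5, 5, 5, 5]
  dp:
    - [0, 0, 0]
    - [0, 0, 0]
    - [0, 0, 0]
    - [0, 0, 0]
    - [0, 0, 0]
  twist: [-0.2, -0.2, 0, 0, 0]

```text
time: 22.38
tool_pos: [523.4, 263.7, 67.1]
tcp_rot: [-3.141, -0.001, -0.115]
contact_force: [0.6, 6.8, 4.0]
grip_width: 10.1
finger_force: 30.2
```

```bash
python3 -c "from h import *;s()"
```

```text
22.38 [523.4 263.7  67.1] yaw -0.1152 F [0.6 6.8 4. ] M [ 1.052 -0.202 -0.51 ] w 10.1 30.15242636203766 j6 2.021 -0.448
```

>>> arm_command:
  gripper: [5, 5, 5, 5, 5]
  dp:
    - [0, 0, 0]
    - [0, 0, 0]
    - [0, 0, 0]
    - [0, 0, 0]
    - [0, 0, 0]
  twist: [-0.1, -0.1, 0, 0, 0]

```text
time: 23.0
tool_pos: [523.4, 263.8, 67.1]
tcp_rot: [-3.14, -0.001, -0.098]
contact_force: [1.4, 6.4, 3.2]
grip_width: 10.3
finger_force: 30.3
```

```bash
python3 -c "from h import *;s()"
```

```text
23.0 [523.4 263.8  67.1] yaw -0.0979 F [1.4 6.4 3.2] M [ 1.074 -0.225 -0.519] w 10.3 30.320095717906952 j6 2.004 -0.505
```

>>> arm_command:
  gripper: [5, 5, 5, 5, 5]
  dp:
    - [0, 0, 0]
    - [0, 0, 0]
    - [0, 0, 0]
    - [0, 0, 0]
    - [0, 0, 0]
  twist: [0.8, 0.8, 0.8, 0.8, 0.8]

```text
time: 23.62
tool_pos: [523.0, 263.1, 67.1]
tcp_rot: [3.141, -0.0, -0.448]
contact_force: [0.0, 3.8, 5.7]
grip_width: 10.0
finger_force: 30.0
```

>>> arm_command:
  gripper: [5, 5, 5, 5, 5]
  dp:
    - [0, 0, 0]
    - [0, 0, 0]
    - [0, 0, 0]
    - [0, 0, 0]
    - [0, 0, 0]
  twist: [0.8, 0.7, 0.7, 0.6, 0]

```text
time: 24.25
tool_pos: [522.7, 262.7, 67.1]
tcp_rot: [3.14, -0.0, -0.69]
contact_force: [-0.7, 3.1, 5.9]
grip_width: 9.7
finger_force: 30.1
```

```bash
python3 -c "from h import *;s()"
```

```text
24.25 [522.7 262.7  67.1] yaw -0.69 F [-0.7  3.1  5.9] M [0.679 0.144 0.332] w 9.7 30.067082941532135 j6 2.597 0.528
```

>>> arm_command:
  gripper: [5, 5, 5, 5, 5]
  dp:
    - [0, 0, 0]
    - [0, 0, 0]
    - [0, 0, 0]
    - [0, 0, 0]
    - [0, 0, 0]
  twist: [0.2, 0.2, 0.2, 0.1, 0]

```text
time: 24.88
tool_pos: [522.6, 262.6, 67.1]
tcp_rot: [3.14, -0.0, -0.75]
contact_force: [-0.9, 1.0, 7.1]
grip_width: 9.9
finger_force: 30.3
```

```bash
python3 -c "from h import *;s()"
```

```text
24.88 [522.6 262.6  67.1] yaw -0.7502 F [-0.9  1.   7.1] M [0.641 0.173 0.47 ] w 9.9 30.29205858707428 j6 2.657 0.527
```

>>> arm_command:
  gripper: [5, 5, 5, 5, 5]
  dp:
    - [0, 0, 0]
    - [0, 0, 0]
    - [0, 0, 0]
    - [0, 0, 0]
    - [0, 0, 0]
  twist: [0.1, 0.05, 0, 0, 0]

```text
time: 25.5
tool_pos: [522.6, 262.6, 67.1]
tcp_rot: [3.14, -0.0, -0.763]
contact_force: [-1.1, 1.0, 6.6]
grip_width: 9.6
finger_force: 30.4
```

>>> arm_command:
  gripper: [5, 5, 5, 5, 5]
  dp:
    - [0, 0, 0]
    - [0, 0, 0]
    - [0, 0, 0]
    - [0, 0, 0]
    - [0, 0, 0]
  twist: [-0.8, -0.8, -0.8, -0.8, -0.8]

```text
time: 26.12
tool_pos: [523.0, 263.2, 67.1]
tcp_rot: [3.142, -0.0, -0.413]
contact_force: [0.7, 3.9, 5.3]
grip_width: 9.9
finger_force: 29.9
```

>>> arm_command:
  gripper: [5, 5, 5, 5, 5]
  dp:
    - [0, 0, 0]
    - [0, 0, 0]
    - [0, 0, 0]
    - [0, 0, 0]
    - [0, 0, 0]
  twist: [-0.8, -0.7, -0.7, -0.6, 0]

```text
time: 26.75
tool_pos: [523.3, 263.6, 67.1]
tcp_rot: [-3.141, -0.001, -0.171]
contact_force: [1.5, 5.7, 3.7]
grip_width: 10.0
finger_force: 30.0
```

```bash
python3 -c "from h import *;s()"
```

```text
26.75 [523.3 263.6  67.1] yaw -0.1711 F [1.5 5.7 3.7] M [ 1.037 -0.156 -0.32 ] w 10.0 29.97602552175522 j6 2.077 -0.547
```

>>> arm_command:
  gripper: [5, 5, 5, 5, 5]
  dp:
    - [0, 0, 0]
    - [0, 0, 0]
    - [0, 0, 0]
    - [0, 0, 0]
    - [0, 0, 0]
  twist: [-0.2, -0.2, -0.2, -0.1, 0]

```text
time: 27.38
tool_pos: [523.2, 263.7, 67.1]
tcp_rot: [-3.141, -0.001, -0.11]
contact_force: [0.9, 5.6, 4.8]
grip_width: 10.0
finger_force: 29.9
```

```bash
python3 -c "from h import *;s()"
```

```text
27.38 [523.2 263.7  67.1] yaw -0.1098 F [0.9 5.6 4.8] M [ 1.113 -0.106 -0.037] w 10.0 29.934063255786896 j6 2.016 -0.118
```

The torque has dropped to 0.04 N m where it was firm before, so the knob seems to have broken free. I'll continue gently.

>>> arm_command:
  gripper: [5, 5, 5, 5, 5]
  dp:
    - [0, 0, 0]
    - [0, 0, 0]
    - [0, 0, 0]
    - [0, 0, 0]
    - [0, 0, 0]
  twist: [-0.3, -0.3, -0.3, 0, 0]

```text
time: 28.0
tool_pos: [523.2, 263.7, 67.1]
tcp_rot: [-3.141, -0.001, -0.031]
contact_force: [1.5, 5.5, 5.0]
grip_width: 9.9
finger_force: 29.9
```

```bash
python3 -c "from h import *;s()"
```

```text
28.0 [523.2 263.7  67.1] yaw -0.0315 F [1.5 5.5 5. ] M [ 1.165 -0.093 -0.018] w 9.9 29.93597388267517 j6 1.938 -0.062
```

>>> arm_command:
  gripper: [5, 5, 5, 5, 5]
  dp:
    - [0, 0, 0]
    - [0, 0, 0]
    - [0, 0, 0]
    - [0, 0, 0]
    - [0, 0, 0]
  twist: [-0.6, -0.8, -0.8, -0.8, -0.8]

```text
time: 28.62
tool_pos: [523.2, 264.2, 67.1]
tcp_rot: [-3.14, -0.001, 0.302]
contact_force: [0.7, 8.1, 4.5]
grip_width: 9.7
finger_force: 29.9
```

>>> arm_command:
  gripper: [5, 5, 5, 5, 5]
  dp:
    - [0, 0, 0]
    - [0, 0, 0]
    - [0, 0, 0]
    - [0, 0, 0]
    - [0, 0, 0]
  twist: [-0.8, -0.8, -0.8, -0.8, -0.8]

```text
time: 29.25
tool_pos: [522.9, 264.6, 67.1]
tcp_rot: [-3.14, -0.002, 0.651]
contact_force: [0.4, 8.8, 4.3]
grip_width: 9.9
finger_force: 29.9
```

>>> arm_command:
  gripper: [5, 5, 5, 5, 5]
  dp:
    - [0, 0, 0]
    - [0, 0, 0]
    - [0, 0, 0]
    - [0, 0, 0]
    - [0, 0, 0]
  twist: [-0.8, -0.8, -0.4, 0, 0]

```text
time: 29.88
tool_pos: [522.7, 264.8, 67.1]
tcp_rot: [-3.14, -0.002, 0.824]
contact_force: [-0.2, 9.2, 4.8]
grip_width: 9.8
finger_force: 30.0
```

```bash
python3 -c "from h import *;s()"
```

```text
29.88 [522.7 264.8  67.1] yaw 0.8238 F [-0.2  9.2  4.8] M [ 2.001  0.193 -0.058] w 9.8 29.96794581413269 j6 1.082 -0.052
```

The wing is at about 1.25 rad. I'll release, rise and turn back.

>>> arm_command:
  gripper: [30, 40, 50, 60, 60]
  dp:
    - [0, 0, 0]
    - [0, 0, 0]
    - [0, 0, 0]
    - [0, 0, -0.5]
    - [0, 0, -1]
  twist: [0, 0, 0, 0, 0]

```text
time: 30.5
tool_pos: [522.4, 262.8, 104.6]
tcp_rot: [-3.141, 0.002, 0.824]
contact_force: [0.3, 0.1, 1.3]
grip_width: 55.1
finger_force: 0.0
```

>>> arm_command:
  gripper: [80, 91, 91, 91, 91]
  dp:
    - [0, 0, -1]
    - [0, 0, -1]
    - [0, 0, -1]
    - [0, 0, 0]
    - [0, 0, 0]
  twist: [0, 0, 0.3, 1, 1]

```text
time: 31.12
tool_pos: [523.2, 263.1, 180.9]
tcp_rot: [3.141, -0.001, 0.62]
contact_force: [0.1, 0.9, 0.1]
grip_width: 90.9
finger_force: 0.0
```

>>> arm_command:
  gripper: [91, 91, 91, 91, 91]
  dp:
    - [0, 0, 0]
    - [0, 0, 0]
    - [0, 0, 0]
    - [0, 0, 0]
    - [0, 0, 0]
  twist: [1, 1, 1, 1, 1]

```text
time: 31.75
tool_pos: [523.1, 263.0, 180.4]
tcp_rot: [3.141, -0.001, 0.184]
contact_force: [0.6, -0.1, 0.2]
grip_width: 90.9
finger_force: 0.0
```

>>> arm_command:
  gripper: [91, 91, 91, 91, 91]
  dp:
    - [0, 0, 0]
    - [0, 0, 0]
    - [0, 0, 0]
    - [0, 0, 0]
    - [0, 0, 0]
  twist: [1, 1, 1, 1, 1]

```text
time: 32.38
tool_pos: [523.1, 263.0, 180.4]
tcp_rot: [-3.141, -0.001, -0.253]
contact_force: [-0.1, 0.6, 0.0]
grip_width: 91.1
finger_force: 0.0
```

>>> arm_command:
  gripper: [91, 91, 91, 91, 91]
  dp:
    - [1, 0, 0]
    - [1, 0, 0]
    - [0.8, 0, 0]
    - [0, 0, 0]
    - [0, 0, 0]
  twist: [1, 1, 0, 0, 0]

```text
time: 33.0
tool_pos: [588.4, 240.8, 179.8]
tcp_rot: [3.141, 0.0, -0.424]
contact_force: [-0.3, 0.4, -0.4]
grip_width: 91.0
finger_force: 0.0
```

```bash
python3 - <<'E'
from h import *
s()
C,a=snap("wrist","w6");T,t=snap("top","t6")
w=cv2.resize(a,(560,420),interpolation=cv2.INTER_CUBIC)
q=cv2.resize(t[165:265,140:220],None,fx=3,fy=3,interpolation=cv2.INTER_CUBIC)
z=np.zeros((420,800,3),np.uint8);z[:,:560]=w;z[:300,560:]=q;cv2.imwrite("pics/c6.png",z)
for d in(0,31):print(proj((C[0],C[1],C[2]+[0,0,d]),[609,224,72])*560/512)
E
```

```text
33.0 [588.4 240.8 179.8] yaw -0.424 F [-0.3  0.4 -0.4] M [ 0.088 -0.008 -0.012] w 91.0 0.0 j6 2.263 -0.002
[286.48471076 168.22601846]
[286.0316077  164.79670958]
```

View pics/c6.png

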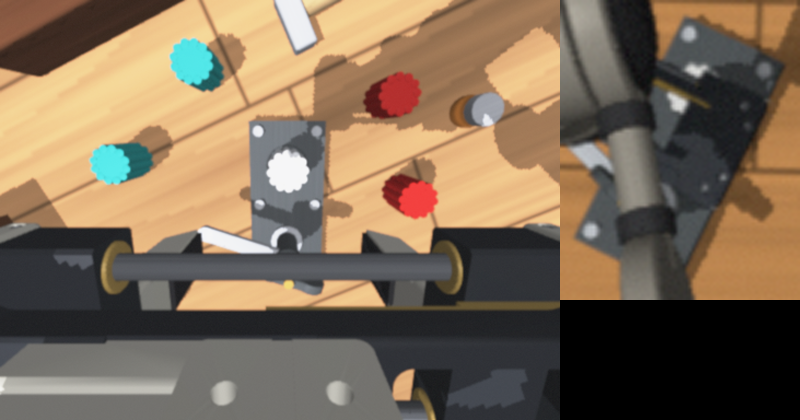

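The wrist view shows the bar swung aside to the left at (235,240). The die top is at (288,171), within a few mm of the prediction.

```bash
python3 -c "
from h import *
delta([608,224.5,4],-.424)"
```

```text
dp [0.99 0.28 7.04] twist 0.006045174295996445
```

>>> arm_command:
  gripper: [80, 80, 80, 80, 80]
  dp:
    - [0.99, 0.28, 0]
    - [0, 0, 1]
    - [0, 0, 1]
    - [0, 0, 1]
    - [0, 0, 1]
  twist: [0, 0, 0, 0, 0]

```text
time: 33.72
tool_pos: [608.1, 224.5, 79.2]
tcp_rot: [-3.141, -0.0, -0.423]
contact_force: [0.1, -0.4, 0.5]
grip_width: 80.4
finger_force: 0.0
```

>>> arm_command:
  gripper: [80, 80, 80, 80, 80]
  dp:
    - [0, 0, 0.8]
    - [0, 0, 0.8]
    - [0, 0, 0.7]
    - [0, 0, 0.7]
    - [0, 0, 0]
  twist: [0, 0, 0, 0, 0]

```text
time: 34.35
tool_pos: [607.6, 223.8, 2.9]
tcp_rot: [3.14, 0.002, -0.424]
contact_force: [-0.6, -0.2, 0.1]
grip_width: 79.8
finger_force: 0.0
```

```bash
python3 - <<'E'
from h import *
s()
C,a=snap("wrist","w7");D,b=snap("scene","s7")
p=proj(D,[608,224,60]).astype(int)
w=cv2.resize(a[90:290,130:390],None,fx=1.6,fy=1.6,interpolation=cv2.INTER_CUBIC)
q=cv2.resize(b[p[1]-50:p[1]+50,p[0]-47:p[0]+48],None,fx=4,fy=4,interpolation=cv2.INTER_CUBIC)
z=np.zeros((400,800,3),np.uint8);z[:320,:416]=w;z[:,420:]=q;cv2.imwrite("pics/c7.png",z)
print((proj(D,get_obs()['tool_pos']+[0,0,31])-p+[47,50])*4+[420,0])
E
```

```text
34.35 [607.6 223.8   2.9] yaw -0.424 F [-0.6 -0.2  0.1] M [0.065 0.004 0.007] w 79.8 0.0 j6 2.23 0.0
[609.2817173  231.28180247]
```

View pics/c7.png

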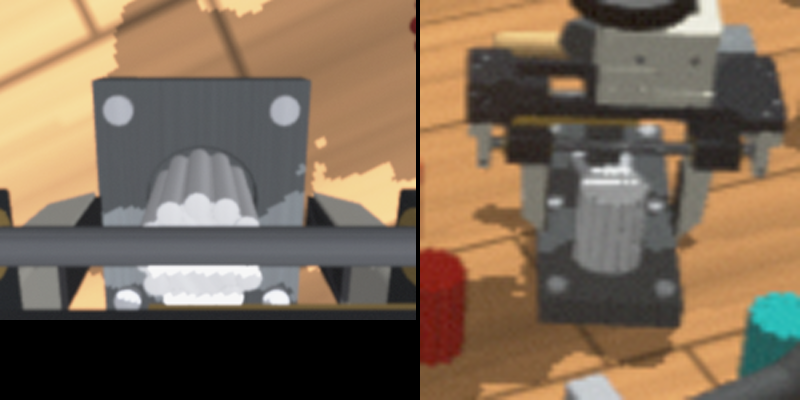

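The die stands between the fingers, symmetric in both views. Closing.

>>> arm_command:
  gripper: [60, 50, 44, 38, 36]
  dp:
    - [0, 0, 0]
    - [0, 0, 0]
    - [0, 0, 0]
    - [0, 0, 0]
    - [0, 0, 0]
  twist: [0, 0, 0, 0, 0]

```text
time: 35.08
tool_pos: [608.9, 224.0, 4.7]
tcp_rot: [-3.141, -0.0, -0.424]
contact_force: [0.1, 0.6, 1.2]
grip_width: 43.7
finger_force: 30.0
```

>>> arm_command:
  gripper: [36, 36, 36, 36, 36]
  dp:
    - [0, 0, 0]
    - [0, 0, 0]
    - [0, 0, 0]
    - [0, 0, 0]
    - [0, 0, 0]
  twist: [0, 0, 0, 0, 0]

```text
time: 35.7
tool_pos: [608.9, 224.0, 4.7]
tcp_rot: [-3.141, -0.0, -0.424]
contact_force: [-0.3, 1.6, 2.8]
grip_width: 43.5
finger_force: 30.0
```

```bash
python3 - <<'E'
from h import *
s()
a=cv2.imread("pics/w6.png")
c=get_calibration("wrist");Rt=R.from_euler('xyz',[3.141,0,-.424]).as_matrix();m=c['mount'];P=np.array([588.4,240.8,179.8])
g=a.min(2);n,l,st,ce=cv2.connectedComponentsWithStats((g>200).astype(np.uint8))
i=l[156,263];print('die blob',ce[i],st[i])
for d in(0,31):
  C=(c['mtx'],Rt@m[:3,:3],Rt@m[:3,3]+P+[0,0,d])
  print(d,[proj(C,q).round(1) for q in([674,244,20],[638,161,20],[495,324,20])],'die',ray(C,ce[i],72))
# block corners in w6
b=a[100:140,220:305];print(cv2.cvtColor(b,cv2.COLOR_BGR2GRAY)[2:22:1,[20,40,60]].T)
print(cv2.cvtColor(b,cv2.COLOR_BGR2GRAY)[25,0:20],cv2.cvtColor(b,cv2.COLOR_BGR2GRAY)[25,65:85])
E
```

```text
35.7 [608.9 224.    4.7] yaw -0.4241 F [-0.3  1.6  2.8] M [0.187 0.016 0.006] w 43.5 29.999825656414032 j6 2.229 -0.005
die blob [262.74250936 156.56179775] [ 244  137   39   39 1068]
0 [array([226. , 108.6]), array([297.2, 107.5]), array([230.4, 249.3])] die [605.80703053 224.41547543  72.        ]
31 [array([228.6, 109.4]), array([294. , 108.5]), array([232.3, 240. ])] die [601.70871727 225.56021372  72.        ]
[[201 200 196 185 162 138 132 133 131 127 126 124 114 106 118 151 177 191
  198 188]
 [205 204 201 184 155 131 123 123 125 126 126 126 125 125 124 126 125 125
  126 126]
 [190 188 177 156 136 123 118 116 115 110 103 104 111 115 114 105 106 109
  106  94]]
[196 194 191 190 189 189 188 174 143 129 127 127 132 143 158 167 174 168
 149 133] [ 85  90  97 111 127 129 118 103  96 105 112 116 118 122 123 126 139 167
 185 190]
```

Gripped at 43.5 mm. I'll lift, then carry it with the yaw unchanged.

>>> arm_command:
  gripper: [36, 36, 36, 36, 36]
  dp:
    - [0, 0, -0.3]
    - [0, 0, -0.7]
    - [0, 0, -0.8]
    - [0, 0, -0.8]
    - [0, 0, -0.8]
  twist: [0, 0, 0, 0, 0]

```text
time: 36.33
tool_pos: [608.8, 223.8, 91.3]
tcp_rot: [-3.141, -0.001, -0.424]
contact_force: [0.0, 0.5, -2.2]
grip_width: 43.6
finger_force: 30.0
```

>>> arm_command:
  gripper: [36, 36, 36, 36, 36]
  dp:
    - [0.1, 0.3, 0]
    - [0.3, 0.9, 0]
    - [0.3, 0.9, 0]
    - [0.3, 0.9, 0]
    - [0.3, 0.9, 0]
  twist: [0, 0, 0, 0, 0]

```text
time: 36.95
tool_pos: [597.8, 119.4, 89.2]
tcp_rot: [3.141, 0.001, -0.425]
contact_force: [0.7, -0.1, -1.5]
grip_width: 43.6
finger_force: 30.0
```

>>> arm_command:
  gripper: [36, 36, 36, 36, 36]
  dp:
    - [0.3, 0.9, 0]
    - [0.3, 0.9, 0]
    - [0.3, 0.9, 0]
    - [0.3, 0.9, 0]
    - [0.3, 0.9, 0]
  twist: [0, 0, 0, 0, 0]

```text
time: 37.58
tool_pos: [585.4, 1.6, 89.2]
tcp_rot: [3.141, 0.0, -0.425]
contact_force: [-0.2, 0.4, -1.8]
grip_width: 43.5
finger_force: 30.0
```

>>> arm_command:
  gripper: [36, 36, 36, 36, 36]
  dp:
    - [0.3, 0.9, 0]
    - [0.3, 0.9, 0]
    - [0.3, 0.9, 0]
    - [0.3, 0.9, 0]
    - [0.3, 0.9, 0]
  twist: [0, 0, 0, 0, 0]

```text
time: 38.2
tool_pos: [573.0, -116.2, 89.3]
tcp_rot: [3.141, 0.001, -0.425]
contact_force: [0.6, 0.3, -2.0]
grip_width: 43.7
finger_force: 30.0
```

```bash
python3 - <<'E'
from h import *
s(); delta([562.6,-167.5,5],-.424)
C,a=snap("wrist","w8");D,b=snap("scene","s8")
# refine top-camera estimates
T=cam("top");t=cv2.imread("pics/top0.png");g=t.min(2)
n,l,st,ce=cv2.connectedComponentsWithStats((g[160:220,165:200]>150).astype(np.uint8));print(st[1:],ce[1:]+[165,160])
p=proj(D,[562,-167,40]).astype(int);print(p)
w=cv2.resize(a[60:300,120:400],None,fx=1.5,fy=1.5,interpolation=cv2.INTER_CUBIC)
q=cv2.resize(b[p[1]-60:p[1]+50,p[0]-45:p[0]+50],None,fx=4,fy=4,interpolation=cv2.INTER_CUBIC)
z=np.zeros((440,800,3),np.uint8);z[:360,:420]=w;z[:,420:]=q;cv2.imwrite("pics/c8.png",z)
E
```

```text
38.2 [ 573.  -116.2   89.3] yaw -0.4252 F [ 0.6  0.3 -2. ] M [ 0.081 -0.025  0.005] w 43.7 29.998513162136078 j6 1.665 0.424
dp [0.47 2.04 3.37] twist -0.014062477567259753
[[ 17  14   3   4   9]
 [  6  27  23  33 299]
 [  0  47   4   4  11]] [[182.88888889 175.66666667]
 [181.65217391 199.53177258]
 [166.36363636 208.45454545]]
[170 214]
```

>>> arm_command:
  gripper: [36, 36, 36, 36, 36]
  dp:
    - [0.2, 0.8, 0]
    - [0.2, 0.8, 0]
    - [0.07, 0.44, 0]
    - [0, 0, 0.7]
    - [0, 0, 0.7]
  twist: [0, 0, 0, 0, 0]

```text
time: 38.92
tool_pos: [563.6, -166.1, 54.3]
tcp_rot: [-3.142, -0.001, -0.425]
contact_force: [0.4, 0.0, -1.3]
grip_width: 43.2
finger_force: 30.0
```

>>> arm_command:
  gripper: [36, 36, 36, 36, 36]
  dp:
    - [0, 0, 0.7]
    - [0, 0, 0.5]
    - [0, 0, 0.2]
    - [0, 0, 0]
    - [0, 0, 0]
  twist: [0, 0, 0, 0, 0]

```text
time: 39.55
tool_pos: [564.2, -165.7, 20.2]
tcp_rot: [3.142, -0.001, -0.424]
contact_force: [-0.2, 0.3, -1.7]
grip_width: 43.5
finger_force: 30.0
```

```bash
python3 - <<'E'
from h import *
s(); delta([562.6,-167.5,5],-.424)
C,a=snap("wrist","w9");D,b=snap("scene","s9")
p=proj(D,[562,-167,40]).astype(int)
w=cv2.resize(a[60:300,120:400],None,fx=1.5,fy=1.5,interpolation=cv2.INTER_CUBIC)
q=cv2.resize(b[p[1]-60:p[1]+50,p[0]-45:p[0]+50],None,fx=4,fy=4,interpolation=cv2.INTER_CUBIC)
z=np.zeros((440,800,3),np.uint8);z[:360,:420]=w;z[:,420:]=q;cv2.imwrite("pics/c9.png",z)
print('sock top rim centre px in scene crop',(proj(D,[562.4,-167,20])-p+[45,60])*4+[420,0], [((proj(D,[562.4+25*np.cos(k),-167+25*np.sin(k),20])-p+[45,60])*4+[420,0]).round() for k in np.arange(0,6.2,np.pi/4)])
print('wrist rim',[((proj(C,[562.4+25*np.cos(k),-167+25*np.sin(k),20])-[120,60])*1.5).round() for k in np.arange(0,6.2,np.pi/4)])
E
```

```text
39.55 [ 564.2 -165.7   20.2] yaw -0.424 F [-0.2  0.3 -1.7] M [0.044 0.046 0.002] w 43.5 29.99804377555847 j6 1.579 -0.001
dp [-0.03  0.09  0.61] twist -0.0004271217660259735
sock top rim centre px in scene crop [604.90166304 268.09242767] [array([613., 294.]), array([640., 279.]), array([645., 259.]), array([627., 244.]), array([597., 243.]), array([571., 257.]), array([564., 278.]), array([582., 293.])]
wrist rim [array([186., 176.]), array([160., 203.]), array([163., 239.]), array([190., 262.]), array([226., 261.]), array([252., 236.]), array([252., 200.]), array([224., 175.])]
```

View pics/c9.png

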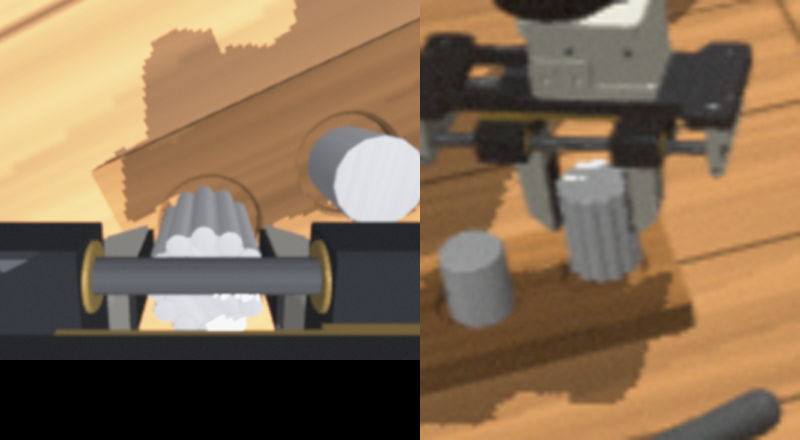

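The wrist crop (left) shows the socket's far arc peaking near (208,175). The die's foot front is near (205,187), and it is roughly centred sideways. I'll check the margins numerically.

```bash
python3 - <<'E'
from h import *
C=cam("wrist");a=cv2.cvtColor(cv2.imread("pics/w9.png"),cv2.COLOR_BGR2GRAY)
o=get_obs();u=np.array([np.cos(-.424),np.sin(-.424),0]);v=np.array([np.sin(-.424),-np.cos(-.424),0])
t=o['tool_pos']*[1,1,0]
S=np.array([562.4,-167,0])
print('foot front for die x off -4..2:',[(k,proj(C,t+(22+k)*u+[0,0,27.5]).round(1)) for k in(-4,-2,0,2)])
print('rim front',proj(C,S+25*u+[0,0,20]).round(1),'rim right/left',[proj(C,S+25*k*(v*.7+u*.7*(1 if k>0 else -1))+[0,0,20]).round(1) for k in(1,-1)])
for c in (250,254,258,262,266):print(c,a[170:192,c])
for r in (185,190,195):print(r,a[r,215:235],a[r,280:305])
E
```

```text
foot front for die x off -4..2: [(-4, array([255.1, 184.5])), (-2, array([255.1, 181.8])), (0, array([255.1, 179.1])), (2, array([255.1, 176.4]))]
rim front [257.7 174.3] rim right/left [array([281.1, 184.1]), array([234.4, 184.1])]
250 [124 126 126 127 127 129 126 117 108 112 119 125 127 128 129 130 129 126
 124 123 124 124]
254 [126 127 128 128 128 125 114 105 110 120 125 129 129 131 132 132 132 132
 133 133 133 134]
258 [128 128 128 128 127 120 110 105 116 125 129 129 131 132 137 143 147 148
 149 149 149 149]
262 [127 129 129 127 125 119 108 105 117 127 130 130 127 126 126 123 126 131
 140 143 145 145]
266 [127 128 126 126 125 123 113 105 111 123 128 127 125 124 123 125 127 130
 130 130 130 130]
185 [126 125 126 125 125 126 127 128 126 128 128 127 128 129 127 127 128 128
 126 125] [115 104  94  98 107 117 121 123 124 123 124 124 125 126 126 126 127 127
 128 127 127 127 127 127 126]
190 [129 129 128 129 128 128 128 127 126 126 126 126 126 126 124 121 118 115
 119 127] [114 113 114 113 112 108 100  93 102 115 123 125 127 124 125 123 122 120
 119 118 117 116 115 114 114]
195 [125 126 125 126 125 126 126 127 127 127 128 131 135 137 143 146 141 139
 161 185] [136 129 124 120 120 120 121 119 111  97  88  93 105 113 114 114 114 113
 112 113 112 114 114 114 115]
```

The rim's centre is about 2.4 mm toward tool +y from the die, and 0 mm along x. I'll shift and lower slowly.

>>> arm_command:
  gripper: [36, 36, 36, 36, 36]
  dp:
    - [0, 0.1, 0]
    - [0, 0, 0.1]
    - [0, 0, 0.1]
    - [0, 0, 0.1]
    - [0, 0, 0.1]
  twist: [0, 0, 0, 0, 0]

```text
time: 40.28
tool_pos: [562.6, -167.8, 9.2]
tcp_rot: [3.142, 0.0, -0.424]
contact_force: [-0.3, 0.3, -2.2]
grip_width: 43.6
finger_force: 30.0
```

```bash
python3 -c "from h import *;s()"
```

```text
40.27 [ 562.6 -167.8    9.2] yaw -0.4241 F [-0.3  0.3 -2.2] M [0.094 0.01  0.001] w 43.6 29.998140335083008 j6 1.575 0.0
```

The foot is inside the socket with no contact force. Lowering the rest of the way.

>>> arm_command:
  gripper: [36, 36, 36, 36, 36]
  dp:
    - [0, 0, 0.06]
    - [0, 0, 0.06]
    - [0, 0, 0.06]
    - [0, 0, 0.03]
    - [0, 0, 0]
  twist: [0, 0, 0, 0, 0]

```text
time: 40.9
tool_pos: [562.7, -167.8, 4.6]
tcp_rot: [3.142, -0.0, -0.424]
contact_force: [-1.1, 1.3, 2.6]
grip_width: 43.8
finger_force: 30.0
```

```bash
python3 -c "from h import *;s()"
```

```text
40.9 [ 562.7 -167.8    4.6] yaw -0.4241 F [-1.1  1.3  2.6] M [ 0.13   0.276 -0.046] w 43.8 29.999658465385437 j6 1.575 -0.013
```

It is seated (2.6 N upward, z 4.6). Release and rise.

>>> arm_command:
  gripper: [44, 47, 50, 53, 56]
  dp:
    - [0, 0, 0]
    - [0, 0, 0]
    - [0, 0, 0]
    - [0, 0, 0]
    - [0, 0, 0]
  twist: [0, 0, 0, 0, 0]

```text
time: 41.52
tool_pos: [562.7, -167.8, 4.2]
tcp_rot: [3.141, -0.0, -0.424]
contact_force: [-0.1, -0.5, -0.2]
grip_width: 55.9
finger_force: 0.0
```

>>> arm_command:
  gripper: [56, 56, 56, 56, 56]
  dp:
    - [0, 0, -0.3]
    - [0, 0, -0.6]
    - [0, 0, -1]
    - [0, 0, -1]
    - [0, 0, -1]
  twist: [0, 0, 0, 0, 0]

```text
time: 42.15
tool_pos: [562.9, -167.9, 103.9]
tcp_rot: [3.142, -0.002, -0.424]
contact_force: [-0.1, 0.3, 0.6]
grip_width: 56.0
finger_force: 0.0
```

>>> arm_command:
  gripper: [56, 56, 56, 56, 56]
  dp:
    - [-1, 0, -0.5]
    - [-1, 0, 0]
    - [-1, 0, 0]
    - [0, 0, 0]
    - [0, 0, 0]
  twist: [0, 0, 0, 0, 0]

```text
time: 42.78
tool_pos: [495.4, -137.5, 115.2]
tcp_rot: [3.142, -0.002, -0.424]
contact_force: [0.2, 0.9, 0.6]
grip_width: 56.0
finger_force: 0.0
```

```bash
python3 - <<'E'
from h import *
s()
D,b=snap("scene","s10");C,a=snap("wrist","w10")
# die top blob in wrist view -> position at z=72
g=a.min(2);n,l,st,ce=cv2.connectedComponentsWithStats((g>190).astype(np.uint8))
for i in range(1,n):
  if st[i][4]>150:print(st[i],ray(C,ce[i],72).round(1),ray(C,ce[i],57).round(1))
print('expected die px',proj(C,[562.4,-167,72]))
p=proj(D,[562,-167,40]).astype(int);q=b[p[1]-45:p[1]+50,p[0]-45:p[0]+50]
# die sides: bright greyish (low saturation) mask in scene
h=cv2.cvtColor(q,cv2.COLOR_BGR2HSV);m=(h[...,1]<60).astype(np.uint8)
n,l,st,ce=cv2.connectedComponentsWithStats(m);print([ (x.tolist(),c.round(1).tolist()) for x,c in zip(st[1:],ce[1:]) if x[4]>80])
for z in(12,72):print(z,proj(D,[562.4,-167.,z])-p+45)
E
```

```text
42.77 [ 495.4 -137.5  115.2] yaw -0.4242 F [0.2 0.9 0.6] M [0.012 0.034 0.041] w 56.0 0.0 j6 1.575 -0.001
[ 313   53   42   44 1419] [ 559.8 -237.6   72. ] [ 560.2 -242.2   57. ]
[ 233   84   49   52 1786] [ 559.9 -168.2   72. ] [ 560.4 -168.4   57. ]
[ 79 153  35  34 926] [572.9 -14.2  72. ] [574.1  -4.8  57. ]
expected die px [254.69140212 107.77065055]
[([34, 30, 21, 29, 473], [44.1, 44.3]), ([5, 43, 18, 24, 348], [13.6, 54.1]), ([58, 83, 32, 12, 203], [77.2, 89.6])]
12 [46.62847698 54.4923006 ]
72 [43.51810813 35.43786751]
```

The wrist measurement puts the die 74 mm from the middle die, matching the 75 mm socket spacing, with its top where an upright, seated die should be. Handing in.

```bash
python3 -c "from h import *;print(close_job())"
```

```text
the job is handed in; nothing more can be done
None
```

The job is handed in: the knob broke free, the keeper bar is swung open to about 1.25 rad, and the fluted die is seated in the empty end socket; by my measurements it stands upright and home, but the hand-in gave no verdict back.

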